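# Clamp down the pressure cooker's lid

## Task

Close the pressure cooker for cooking: swing the clamping yoke clockwise until its hooks are right under the pot's two lugs and against their stops, then wind the black wing handle clockwise until the screw's pad meets the lid, and snug it down by feel: firm, but never so hard that the gasket is crushed. Do not put the screw under load before the yoke is home, leave the other things on the counter alone, and let go at the end.

Things in the scene. Friction and masses are not known exactly. Their poses are not given: they have to be found in the camera images.
- cooker: The pressure cooker's steel pot: round, 208 mm across, 123 mm high, fixed on the counter. Origin: centre of its underside. Two steel lugs (54 mm wide, top at 120 mm height) stick out of its rim on its +y and -y sides to 124 mm from the axis; black side handles on its +x and -x sides reach 146 mm from the axis, at 76 to 96 mm height. A low aluminium lid lies on it.
- yoke (a joint): Angle (rad) of the steel clamping yoke about the cooker's vertical axis: 0 = home, the yoke along the cooker's y axis, its hooks under the lugs and hard against the stop tabs; grows counter-clockwise seen from above, to 1.15. Starts at 0.5 to 0.95 and stays where it is left (friction 0.25 N m, about 3 N at point yoke_end_a).
- yoke_end_a (a point): On top of the yoke's flat bar, mid-width, 78 mm from the cooker's axis, 176.5 mm above the counter; at home on the cooker's +y side. Its y axis runs along the bar, outwards here; z up. The bar is 26 mm wide, 9 mm thick, straight for 95 mm either side of the axis, then slopes down to the hooks, 132 mm out. Free air under it: 23 mm, but 13 mm over the vent and valve on the lid.
- yoke_end_b (a point): The same on the yoke's other arm, also 78 mm from the axis; its y axis is parallel to that of yoke_end_a, so it points inwards here.
- screw: The clamping screw on the cooker's axis. Its handle is a black wing: a bar 100 mm long (along its x), 20 mm thick, 24 mm high; origin at the wing's middle, 214 to 216 mm above the counter at the start; z up. Below the wing the yoke's hub is 36 mm across, its top at 182 mm height. Right-hand thread: clockwise from above moves it down 1.27 mm per rad (8 mm a turn). It stays where it is left.
- screw_pad (a point): Middle of the flat pad's face (34 mm across) at the foot of the screw, 68.8 mm under the wing's middle. It meets the lid after 1.5 to 4.2 rad. The screw turns freely at 0.1 N m; with the pad on the lid the torque climbs by about 1 N m per rad. Snug is 0.5 to 0.6 N m (55 to 90 N on the lid); under 0.4 N m it may leak, over 0.75 N m the gasket may be crushed. All felt while it turns.
- lid: The lid, 214 mm across, centred on the pot on a black rubber gasket. Origin: on the axis, underside of the gasket; the flat round boss that the pad presses on is 44 mm across, its top 18.5 mm above the origin. How high the lid sits depends on the gasket's wear (it varies by 1.5 mm).
- weight: Bystander: the cooker's steel regulator weight, 36 mm across, 36 mm high, standing on the counter by the pot. Origin: centre of its underside.
- spare_ring: Bystander: a black rubber sealing ring, 80 mm across, 8 mm high, lying by the pot. Origin: centre of its underside.
- spoon: Bystander: a wooden spoon, 240 mm long, lying on the counter. Origin on the underside; its length runs along its x axis.
- jar: Bystander: a white ceramic jar with a wooden lid, 86 mm across, 98 mm high. Origin: centre of its underside.
- glass_jar: Bystander: a clear jar with a wooden lid, 72 mm across, 96 mm high. Origin: centre of its underside.
- bowl: Bystander: a white bowl, 130 mm across, 55 mm high. Origin: centre of its underside.
- mug: Bystander: a white mug, 76 mm across, 85 mm high. Origin: centre of its underside.

How it is judged:
By the outcome, as a careful person would: the job done as asked, in the order asked, and still so for the second after the job is handed in, with the robot touching nothing.
It also fails if it takes over 70 s, if anything falls off the work surface, if the arm or the gripper's body presses on something with over 40 N, if the wrist force passes 120 N, or if a joint passes its speed limit or range.

## Robot

A 6-joint arm with a two-finger parallel gripper is mounted at the origin on the work surface. World frame = base frame: x ahead of the robot, y to its left, z up, the work surface at z = 0. Lengths are in mm, angles in rad, forces in N, time in s.
With the tool pointing down it reaches from about 350 to 775 mm from the base axis. Payload 7.3 kg.
Tool frame: the origin (TCP) lies at the very end of the fingers, on their centre line; the grasp point (between the pads) lies 19 mm behind it; z points along the fingers, y is the line along which they close (so a half turn about z gives the same grasp; the last joint's range is limited). The gripper opens to 92 mm and grips with 3 to 60 N. Pads are 19 mm wide; open, the fingers measure 130 mm over their backs; the gripper's body (75 mm by 190 mm) begins 47 mm behind the grasp point.
Start: joints at [-1.346, 0.342, 1.524, -0, 1.275, -0.146], TCP at [190.263, -489.331, 226.741] pointing down, gripper open.
Joint ranges: [-2.53, 2.53], [-0.77, 2.02], [0.04, 2.7], [-1, 4.14], [0.28, 2.66], [-3.11, 3.11]. Speed limits (rad/s): [2.57, 2.57, 3.14, 3.14, 3.14, 3.14].

## Interface

Orientations are given as [roll, pitch, yaw] about the fixed x, y, z axes, in that order (R = Rz(yaw) Ry(pitch) Rx(roll)).
In Python, from plant import get_obs, vision, workorder gives the robot as it stands.
- The arm moves only by the shell command python3 -m pendant 'ROWS' [OPENING]. ROWS is a JSON object of lists of equal length, an entry for each row: "dp": the shift along the tool's x, y, z in m, a list of three; "rotation": the turn, a rotation vector about the tool's x, y, z in rad, a list of three. A call has 1 to 8 rows; each row is the pose to reach, as a shift and turn from the pose commanded when the call began, along the tool's axes at that moment; what a row does not reach only later rows make up. A row lasts 1/8 s, in which the tool goes at most 62.5 mm and 10.7 degrees, less where a joint would pass 70% of its speed; a pose out of reach is approached as far as the arm can. A call with a gripper value outside its range is refused whole. OPENING is the finger opening in m, from 0 to 0.0918, set as the call begins (- or left out, the last holds). The fingers move at their own pace and stop on an object; the grip force is fixed at half the most. Time passes only in rows, so rows that repeat a pose let the fingers close. It gives the time, the measured TCP pose, the force, the opening and the grip force at its end, in the units of the state.
- get_obs(): the state, without advancing time (a new reading comes with each control period).
- vision.capture(name): name is "scene" or "top" or "wrist"; returns a dict with "pixels" (384x512x3 uint8, red, green, blue), "vfov" (degrees; the focal length in pixels is half the picture's height over the tangent of half this angle, whatever the lens; pixels are square), "cx", "cy" (the principal point, pixels), "pose" (4x4, takes a point from camera to world coordinates); the wrist camera has in their place "T_tool_cam" (4x4, takes a point from camera to tool coordinates, whose origin is the TCP and whose axes are the flange's). Camera axes: x right, y up, looking along -z (the intrinsics and any distortion apply to the point x, -y, -z); pixel columns grow to the right and rows downward; lengths in mm; the calibration is good to about 2 mm. A picture is of the moment at which its call begins: read the wrist's pose just before it. There is no depth.
- workorder.close_job(): hands the job in; it is judged then, once.
The state is a dict: "time": time; "joint_positions": joint angles; "dq": joint speeds; "tau": joint torques, N m; "tool_pos": TCP position; "tcp_rot": TCP orientation; "contact_force": force on the tool from outside, world axes, zero at the start; "moment": the same for the moment, N m; "grip_width": finger opening in mm; "finger_force": force on a finger pad.
Only numpy, scipy, OpenCV 4.12 (cv2) and the standard library are available. Lean on these libraries where they do the work, as an engineer would, in place of code of your own. Each camera call takes 0.05 s, during which the arm holds its last target. There are 200 camera calls.

## Working session

There is one attempt and no reset: what is moved stays moved. The work goes in short steps, Python scripts to look and compute and a shell command to move; the robot and the scene stay as the last step left them, time stands still between calls to the robot, and variables do not carry over. Pictures are saved under pics/ and viewed, at most 10 in all, crops included, and the job is handed in when it is done.

```bash
ls; mkdir -p pics
python3 - <<'E'
from plant import get_obs, vision
import cv2
print(get_obs())
for n in ("top","scene"):
    c=vision.capture(n); cv2.imwrite(f"pics/{n}0.png",cv2.resize(c["pixels"][:,:,::-1],None,fx=1.5,fy=1.5))
    print({k:v for k,v in c.items() if k!="pixels"})
E
```

```text
pics
{'time': 0.0, 'joint_positions': array([-1.34598409e+00,  3.42746056e-01,  1.52505555e+00, -1.25013146e-05,
        1.27538817e+00, -1.45988238e-01]), 'dq': array([-0.00062765,  0.00069328,  0.00076908, -0.0005712 , -0.00059046,
        0.00064136]), 'tau': array([-2.85335656e-03, -4.31245780e+01, -2.44226468e+01,  7.14635476e-02,
        5.58848656e-02, -9.45582701e-05]), 'tool_pos': array([ 190.16749865, -488.89422204,  226.01940588]), 'tcp_rot': array([-3.14001078e+00, -2.20507096e-04,  3.70803945e-01]), 'contact_force': array([ 0.47297949,  0.27742161, -0.70839069]), 'moment': array([ 0.00713957, -0.00631133, -0.00285422]), 'finger_force': 0.0, 'grip_width': 91.92778105906089}
{'vfov': 50.47217442798093, 'cx': 257.57303259291916, 'cy': 189.415324517135, 'pose': array([[-1.14986051e-02,  9.89111294e-01, -1.46719562e-01,
         3.75662739e+02],
       [-9.99927762e-01, -1.18877082e-02, -1.77544136e-03,
        -2.71423534e+01],
       [-3.50026844e-03,  1.46688548e-01,  9.89176535e-01,
         1.38494220e+03],
       [ 0.00000000e+00,  0.00000000e+00,  0.00000000e+00,
         1.00000000e+00]])}
{'vfov': 52.80319347909419, 'cx': 260.335847649853, 'cy': 191.5976440069414, 'pose': array([[-7.58936767e-01, -3.87505055e-01,  5.23311395e-01,
         1.28522980e+03],
       [ 6.50975461e-01, -4.32154240e-01,  6.24078250e-01,
         8.02221794e+02],
       [-1.56822380e-02,  8.14298806e-01,  5.80234023e-01,
         9.11161881e+02],
       [ 0.00000000e+00,  0.00000000e+00,  0.00000000e+00,
         1.00000000e+00]])}
```

View pics/top0.png

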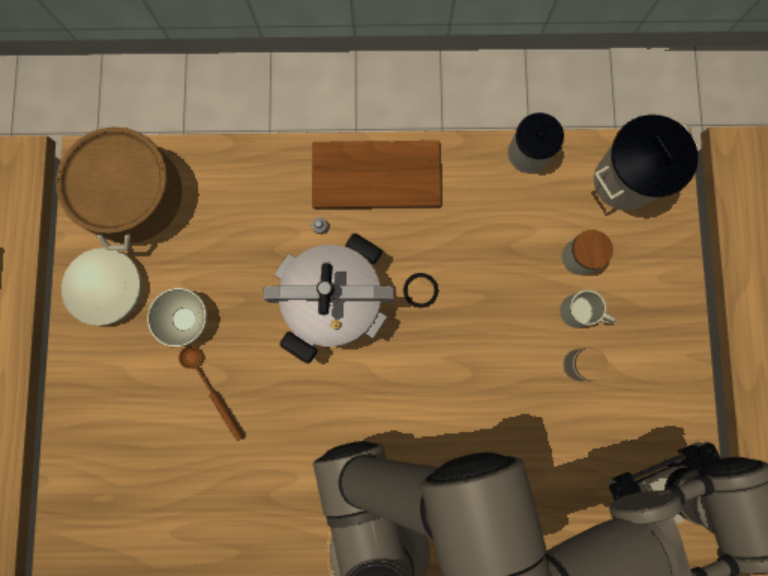

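View pics/scene0.png

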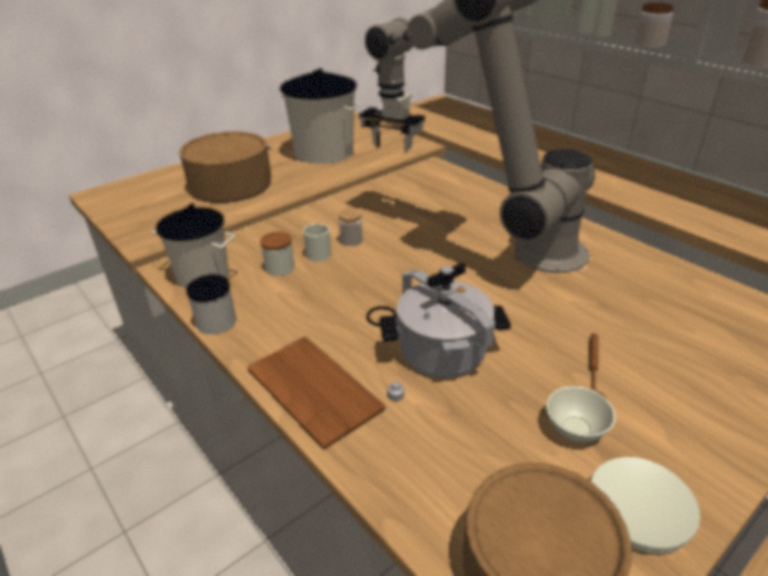

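The top view (1.5x) shows the cooker near (330,296). The wing's centre is at (325,288) and the bar runs from (265,293) to (393,293). The side handles are at (364,248) and (298,347), the lugs at (287,265) and (376,323). The spare ring is at (421,290), the weight at (320,226), and the vent or valve at (335,324).

```bash
cat > h.py <<'E'
import numpy as np
from scipy.spatial.transform import Rotation as R
def tool(o):
    T=np.eye(4);T[:3,:3]=R.from_euler('xyz',o["tcp_rot"]).as_matrix();T[:3,3]=o["tool_pos"];return T
def cam(c,o=None):
    f=192/np.tan(np.radians(c["vfov"])/2)
    P=c["pose"] if "pose" in c else tool(o)@c["T_tool_cam"]
    return f,P
def back(c,u,v,z,o=None):
    f,P=cam(c,o); d=P[:3,:3]@np.array([(u-c["cx"])/f,-(v-c["cy"])/f,-1]); return P[:3,3]+d*(z-P[2,3])/d[2]
def proj(c,p,o=None):
    f,P=cam(c,o); q=P[:3,:3].T@(np.array(p)-P[:3,3]); return np.array([c["cx"]+f*q[0]/-q[2],c["cy"]-f*q[1]/-q[2]])
E
python3 - <<'E'
from plant import vision,get_obs
from h import *
o=get_obs();c=vision.capture("top")
for n,u,v,z in [("wing mid",325,288,227),("bar L",265,293,165),("bar R",393,293,165),("h1",364,248,96),("h2",298,347,96),("lug1",287,265,120),("lug2",376,323,120),("wing far",326,265,227),("wing near",323,312,227),("ring",421,290,4),("weight",320,226,18),("vent",335,324,150)]:
    print(n,back(c,u/1.5,v/1.5,z).round(1))
w=vision.capture("wrist");print({k:v for k,v in w.items() if k!="pixels"})
E
```

```text
wing mid [541.3  92.5 227. ]
bar L [541.5 219.8 165. ]
bar R [538.4 -38.1 165. ]
h1 [646.   22.4  96. ]
h2 [435.5 162.4  96. ]
lug1 [606.5 183.7 120. ]
lug2 [482.1  -2.5 120. ]
wing far [586.   90.7 227. ]
wing near [495.2  96.2 227. ]
ring [ 566.  -103.5    4. ]
weight [715.1 126.   18. ]
vent [478.5  80.  150. ]
{'vfov': 68.83255400585163, 'cx': 256.13034223618297, 'cy': 189.8290260636137, 'T_tool_cam': array([[-2.36130340e-04,  9.61278031e-01,  2.75580279e-01,
         7.36590908e+01],
       [ 9.99999499e-01,  4.94963305e-04, -8.69681714e-04,
         9.68323220e-01],
       [-9.72408052e-04,  2.75579936e-01, -9.61277667e-01,
        -1.58696522e+02],
       [ 0.00000000e+00,  0.00000000e+00,  0.00000000e+00,
         1.00000000e+00]])}
```

```bash
python3 -m pendant '{"dp":[[0,0,-0.06],[0.06,-0.04,-0.115],[0.1,-0.08,-0.115],[0.15,-0.12,-0.115],[0.2,-0.16,-0.115],[0.25,-0.195,-0.115],[0.3,-0.23,-0.115],[0.34,-0.265,-0.115]],"rotation":[[0,0,0],[0,0,-0.1],[0,0,-0.25],[0,0,-0.4],[0,0,-0.55],[0,0,-0.7],[0,0,-0.85],[0,0,-0.95]]}'
python3 - <<'E'
from plant import get_obs
from h import *
T=tool(get_obs()); print(T[:3,:3].T@(np.array([541,92,342])-T[:3,3]), 1.571-get_obs()["tcp_rot"][2])
E
```

```text
time: 1.2
tool_pos: [407.9, -124.6, 341.7]
tcp_rot: [3.141, 0.0, 1.324]
contact_force: [1.3, -1.1, 0.0]
grip_width: 91.8
finger_force: 0.0
[242.5132414   76.28565244  -0.28766627] 0.24660201778552016
```

```bash
python3 -m pendant '{"dp":[[0.05,0.016,0],[0.1,0.032,0],[0.15,0.047,0],[0.2,0.063,0],[0.2425,0.0763,0],[0.2425,0.0763,0],[0.2425,0.0763,0]],"rotation":[[0,0,-0.05],[0,0,-0.1],[0,0,-0.15],[0,0,-0.2],[0,0,-0.247],[0,0,-0.247],[0,0,-0.247]]}'
python3 - <<'E'
from plant import get_obs,vision
from h import *
import cv2
o=get_obs();c=vision.capture("wrist");cv2.imwrite("pics/w1.png",cv2.resize(c["pixels"][:,:,::-1],None,fx=1.5,fy=1.5))
np.savez("w1.npz",pos=o["tool_pos"],rot=o["tcp_rot"])
E
```

```text
time: 2.08
tool_pos: [540.7, 89.4, 341.3]
tcp_rot: [-3.141, 0.001, 1.568]
contact_force: [-0.3, -0.7, 0.8]
grip_width: 91.8
finger_force: 0.0
```

View pics/w1.png

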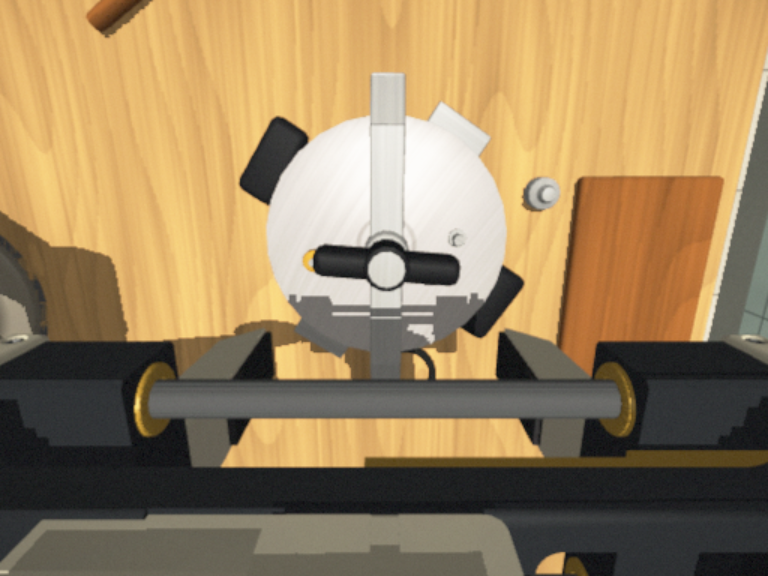

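The wrist view (1.5x) shows the bar running vertically, x 371–405 at row 125 and about 370–404 at row 320. The wing spans (312,262) to (460,269) with its knob at (387,268). Upper lug centre is about (460,130), the side handles about (274,160) and (495,302). The vent is at (312,261) and the valve at (457,239).

Run:
```python
from plant import vision,get_obs
from h import *
o=get_obs();c=vision.capture("wrist")
for n,u,v,z in [("bar top",388,125,176.5),("bar bot",387,320,176.5),("knob",387,268,232),("wingL",313,262,227),("wingR",460,269,227),("lid L",267,233,130),("lid R",506,233,130),("lugtip mid",466,116,120),("lugL",445,102,120),("lugR",490,136,120),("hA",274,160,96),("hB",500,302,96),("vent",312,261,150),("valve",457,239,150)]:
    print(n,back(c,u/1.5,v/1.5,z,o).round(1))
```

```text
bar top [543.5 189.  176.5]
bar bot [542.5  38.7 176.5]
knob [542.2  96.3 232. ]
wingL [493.   99.4 227. ]
wingR [591.1  94.2 227. ]
lid L [436.7 103.6 130. ]
lid R [648.3 102.7 130. ]
lugtip mid [609.9 200.5 120. ]
lugL [591.7 211.5 120. ]
lugR [631.2 184.4 120. ]
hA [439.1 165.8  96. ]
hB [657.4  27.   96. ]
vent [478.7  82.6 150. ]
valve [601.6 101.  150. ]
```

```bash
python3 -m pendant '{"dp":[[-0.04,0.001,0],[-0.0745,0.001,0.01],[-0.0745,0.001,0.06],[-0.0745,0.001,0.11],[-0.0745,0.001,0.14],[-0.0745,0.001,0.16],[-0.0745,0.001,0.178],[-0.0745,0.001,0.178]],"rotation":[[0,0,0],[0,0,0],[0,0,0],[0,0,0],[0,0,0],[0,0,0],[0,0,0],[0,0,0]]}' 0.05
python3 - <<'E'
from plant import get_obs
print({k:get_obs()[k] for k in("contact_force","moment","joint_positions")})
# arc plan in tool axes about axis (542,95) from (541.5,15), tool x=+y world, tool y=+x world
import numpy as np
for d in np.radians([0,5,10,15,20,25,28,30,32,33.5,35,37]):
    a=np.radians(-90.4)-d; r=80
    print(round(np.degrees(d),1),round(d,3),np.round([80*np.sin(a)+80, 80*np.cos(a)+.5],1))
E
```

```text
time: 3.18
tool_pos: [540.7, 14.3, 163.0]
tcp_rot: [-3.139, -0.0, 1.566]
contact_force: [0.8, -0.0, 0.4]
grip_width: 49.9
finger_force: 0.0
{'contact_force': array([ 0.75640538, -0.00270688,  0.43404453]), 'moment': array([-0.0177608 , -0.10940665, -0.00899871]), 'joint_positions': array([-1.15190659e-01,  4.30713565e-01,  1.57395441e+00, -1.79233482e-04,
        1.13930083e+00, -1.10463533e-01])}
0.0 0.0 [ 0.  -0.1]
5.0 0.087 [ 0.4 -7. ]
10.0 0.175 [  1.3 -13.9]
15.0 0.262 [  2.9 -20.7]
20.0 0.349 [  5.  -27.4]
25.0 0.436 [  7.7 -33.8]
28.0 0.489 [  9.6 -37.5]
30.0 0.524 [ 11. -40.]
32.0 0.559 [ 12.5 -42.4]
33.5 0.585 [ 13.6 -44.1]
35.0 0.611 [ 14.8 -45.8]
37.0 0.646 [ 16.4 -48.1]
```

```bash
python3 -m pendant '{"dp":[[0,0,0],[0,0,0],[0.0004,-0.007,0],[0.0013,-0.0139,0],[0.0029,-0.0207,0],[0.005,-0.0274,0],[0.0077,-0.0338,0],[0.0077,-0.0338,0]],"rotation":[[0,0,0],[0,0,0],[0,0,0.087],[0,0,0.175],[0,0,0.262],[0,0,0.349],[0,0,0.436],[0,0,0.436]]}' 0.031
```

```text
time: 4.18
tool_pos: [508.2, 22.9, 164.5]
tcp_rot: [3.14, -0.0, 1.133]
contact_force: [0.9, -0.0, 0.4]
grip_width: 31.0
finger_force: 0.0
```

```bash
python3 -m pendant '{"dp":[[0,-0.002,0],[0.0001,-0.0042,0],[0.0002,-0.0063,0],[0.0004,-0.0084,0],[0.0006,-0.0098,0],[0.0006,-0.0098,0]],"rotation":[[0,0,0.026],[0,0,0.052],[0,0,0.078],[0,0,0.105],[0,0,0.122],[0,0,0.122]]}'
python3 - <<'E'
from plant import get_obs,vision
from h import *
import cv2
o=get_obs();print(o["contact_force"],o["moment"],tool(o)[:3,:3].T@o["contact_force"])
a=vision.capture("top")["pixels"][130:260,140:310,::-1];b=vision.capture("scene")["pixels"][150:270,230:370,::-1]
cv2.imwrite("pics/t2.png",np.hstack([cv2.resize(a,(400,400*130//170)),cv2.resize(b,(400,400*130//170))]))
E
```

```text
time: 4.92
tool_pos: [499.1, 27.8, 163.6]
tcp_rot: [-3.141, 0.0, 1.01]
contact_force: [2.2, -1.4, 1.1]
grip_width: 30.7
finger_force: 1.1
[ 2.15531595 -1.42635123  1.0597223 ] [-0.29119095 -0.40148526  0.03832158] [-0.06121185  2.58339693 -1.06074947]
```

View pics/t2.png

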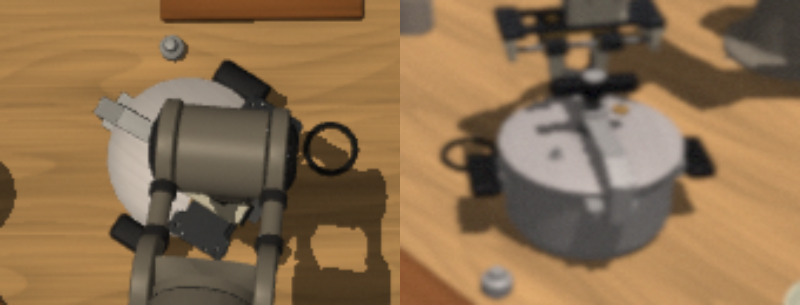

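The yoke is now close to the lug: the bar end is at (110,110) in the left crop, almost over it. The reaction is 2.6 N, which is friction only, so I'll continue in small steps.

```bash
python3 -m pendant '{"dp":[[0,-0.001,0],[0,-0.002,0],[0,-0.003,0],[0,-0.003,0]],"rotation":[[0,0,0.012],[0,0,0.025],[0,0,0.037],[0,0,0.037]]}'
```

```text
time: 5.52
tool_pos: [496.6, 29.4, 163.5]
tcp_rot: [-3.141, 0.0, 0.973]
contact_force: [1.6, -0.7, 0.4]
grip_width: 30.9
finger_force: 1.0
```

```bash
python3 -m pendant '{"dp":[[0,-0.001,0],[0,-0.002,0],[0,-0.002,0]],"rotation":[[0,0,0.012],[0,0,0.025],[0,0,0.025]]}'
```

```text
time: 5.9
tool_pos: [495.1, 30.5, 163.6]
tcp_rot: [-3.141, 0.0, 0.948]
contact_force: [2.3, -0.5, -0.9]
grip_width: 30.9
finger_force: 1.3
```

```bash
python3 -m pendant '{"dp":[[0,-0.001,0],[0,-0.002,0],[0,-0.002,0]],"rotation":[[0,0,0.012],[0,0,0.025],[0,0,0.025]]}'
```

```text
time: 6.28
tool_pos: [495.3, 30.8, 163.7]
tcp_rot: [3.138, -0.001, 0.922]
contact_force: [8.8, -3.9, -6.0]
grip_width: 31.2
finger_force: 5.0
```

```bash
python3 -m pendant '{"dp":[[0,-0.001,0],[0,-0.0015,0],[0,-0.0015,0]],"rotation":[[0,0,0],[0,0,0],[0,0,0]]}'
```

```text
time: 6.65
tool_pos: [495.3, 30.9, 163.7]
tcp_rot: [3.135, -0.001, 0.922]
contact_force: [13.5, -7.1, -9.0]
grip_width: 31.0
finger_force: 7.6
```

The stop is reached: the reaction jumped to about 15 N and the TCP no longer moves. I'll back off, lift and look.

```bash
python3 -m pendant '{"dp":[[0,0.003,0],[0,0.006,0],[0,0.006,-0.03],[0,0.006,-0.08],[0,0.006,-0.13],[0.03,0.005,-0.178],[0.079,0.004,-0.178],[0.079,0.004,-0.178]],"rotation":[[0,0,0],[0,0,0],[0,0,0],[0,0,0],[0,0,0],[0,0,0],[0,0,0],[0,0,0]]}' 0.05
python3 - <<'E'
from plant import get_obs,vision
from h import *
import cv2
o=get_obs();c=vision.capture("wrist");cv2.imwrite("pics/w3.png",cv2.resize(c["pixels"][:,:,::-1],None,fx=1.5,fy=1.5))
E
```

```text
time: 7.65
tool_pos: [543.7, 95.3, 341.2]
tcp_rot: [-3.14, 0.0, 0.926]
contact_force: [0.3, -1.0, -0.3]
grip_width: 49.7
finger_force: 0.0
```

View pics/w3.png

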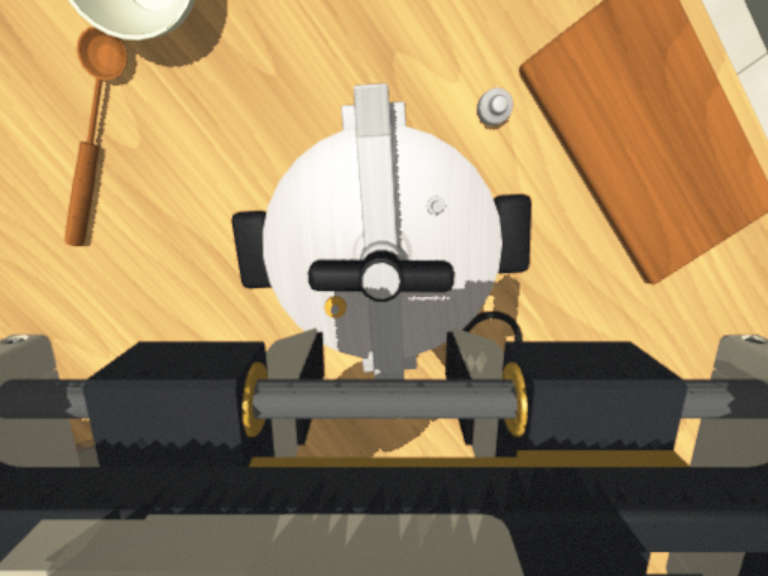

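In w3 (1.5x) the upper bar end (x 354–390) sits centred on the lug (x 343–405) and the bar is square to the side handles, so the yoke is home. The wing spans (308,274) to (455,276) with its knob at (381,280). The spare ring and weight are untouched.

Run:
```python
from plant import vision,get_obs
from h import *
o=get_obs();c=vision.capture("wrist")
p={n:back(c,u/1.5,v/1.5,z,o) for n,u,v,z in [("knob",381,280,233),("L",308,274,227),("R",455,276,227),("barT",372.5,130,176.5),("barB",387,340,176.5)]}
for n in p:print(n,p[n].round(1))
for a,b in(("L","R"),("barB","barT")):
    d=p[b]-p[a];print(np.linalg.norm(d),np.degrees(np.arctan2(d[1],d[0])))
print("TCP",o["tool_pos"],o["tcp_rot"],o["joint_positions"])
```

```text
knob [541.5  94.8 233. ]
L [503.9 126.3 227. ]
R [581.7  65.8 227. ]
barT [594.7 176.  176.5]
barB [504.4  38.4 176.5]
98.5235673534296 -37.813346646224424
164.5944531350495 56.73546332136649
TCP [542.8993158   94.01949736 340.87496513] [-3.13980358e+00  1.56743115e-03  9.24886516e-01] [ 3.24263838e-02  3.34741135e-01  1.22433651e+00 -9.77971448e-05
  1.58489157e+00  6.78336335e-01]
```

```bash
python3 -m pendant '{"dp":[[0,-0.01,0],[0,-0.02,0],[0,-0.03,0],[0,-0.0373,0],[0,-0.0373,0],[0,-0.0373,0],[0,-0.0373,0],[0,-0.0373,0]],"rotation":[[0,0,-0.18],[0,0,-0.36],[0,0,-0.54],[0,0,-0.72],[0,0,-0.9],[0,0,-1.08],[0,0,-1.26],[0,0,-1.44]]}' 0.045; python3 -m pendant '{"dp":[[0,0,0],[0,0,0.05],[0,0,0.075],[0,0,0.075]],"rotation":[[0,0,-0.115],[0,0,-0.115],[0,0,-0.115],[0,0,-0.115]]}';  python3 - <<'E'
from plant import get_obs,vision
from h import *
import cv2
for i in range(1):
    o=get_obs();c=vision.capture("wrist");cv2.imwrite("pics/w4.png",cv2.resize(c["pixels"][:,:,::-1],None,fx=1.5,fy=1.5))
print(o["tool_pos"],o["tcp_rot"],o["joint_positions"])
for p in([542,95,227],[582,64.5,227],[502,125.5,227]):print(proj(c,p,o)*1.5)
E
```

```text
time: 8.75
tool_pos: [512.6, 114.5, 341.6]
tcp_rot: [-3.14, -0.001, 2.367]
contact_force: [-0.1, 0.3, 0.2]
grip_width: 45.0
finger_force: 0.0
time: 9.25
tool_pos: [511.8, 114.6, 265.1]
tcp_rot: [-3.138, -0.004, 2.477]
contact_force: [-0.6, -0.7, -0.4]
grip_width: 44.6
finger_force: 0.0
[511.82221328 114.58832816 265.06008397] [-3.13796007 -0.0035644   2.47664461] [ 7.42400090e-02  3.16736241e-01  1.45349555e+00 -2.88693246e-04
  1.37644225e+00 -8.31558270e-01]
[392.85844393 382.7991215 ]
[393.59309307 464.3076898 ]
[392.0256698  290.40368663]
```

View pics/w4.png

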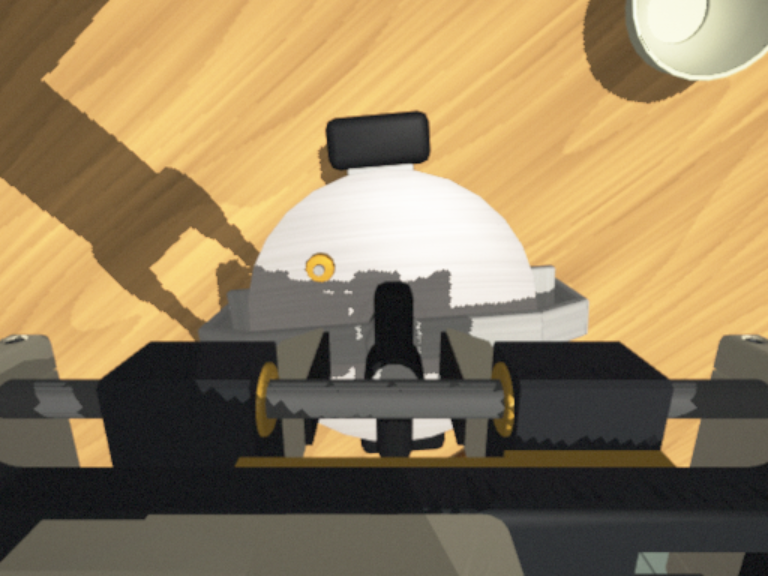

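The wing's near end is between the fingers: wing x ≈ 394, finger edges at 328 and 441. I'll shift 3 mm towards tool +y, descend and close loosely around the wing.

```bash
python3 -m pendant '{"dp":[[0,0.003,0.03],[0,0.003,0.055],[0,0.003,0.072],[0,0.003,0.072]],"rotation":[[0,0,0],[0,0,0],[0,0,0],[0,0,0]]}'; python3 -m pendant '{"dp":[[0,0,0],[0,0,0],[0,0,0]],"rotation":[[0,0,0],[0,0,0],[0,0,0]]}' 0.024
cat > tq.py <<'E'
from plant import get_obs
from h import *
o=get_obs();T=tool(o);a=np.array([542,95]);r=o["tool_pos"][:2]-a;F=o["contact_force"]
print("Ftool",(T[:3,:3].T@F).round(1),"M",o["moment"].round(3),"rF",round((r[0]*F[1]-r[1]*F[0])/1000,3),"r_tool",(T[:3,:3].T@[r[0],r[1],0])[:2].round(1),"j6",o["joint_positions"][5].round(2),"j5",o["joint_positions"][4].round(2))
E
python3 tq.py
```

```text
time: 9.8
tool_pos: [515.4, 117.6, 195.2]
tcp_rot: [-3.141, -0.0, 2.477]
contact_force: [-0.2, 0.2, 0.8]
grip_width: 45.0
finger_force: 0.0
time: 10.18
tool_pos: [515.7, 117.9, 195.4]
tcp_rot: [3.141, 0.001, 2.478]
contact_force: [-0.3, -0.3, 0.5]
grip_width: 24.6
finger_force: 0.0
Ftool [ 0.  -0.4 -0.5] M [ 0.081 -0.186  0.01 ] rF 0.014 r_tool [34.9  1.8] j6 -0.83 j5 1.2
```

```bash
python3 -m pendant '{"dp":[[-0.0004,0.0054,0],[-0.0016,0.0106,0],[-0.0036,0.0157,0],[-0.0063,0.0203,0],[-0.0097,0.0245,0],[-0.0136,0.0282,0],[-0.0181,0.0312,0],[-0.023,0.0336,0]],"rotation":[[0,0,0.15],[0,0,0.3],[0,0,0.45],[0,0,0.6],[0,0,0.75],[0,0,0.9],[0,0,1.05],[0,0,1.2]]}';python3 tq.py
```

```text
time: 11.18
tool_pos: [553.4, 130.0, 194.4]
tcp_rot: [-3.14, 0.001, 1.273]
contact_force: [-1.7, -0.8, -0.3]
grip_width: 24.1
finger_force: 1.1
Ftool [-1.3 -1.4  0.3] M [-0.152  0.31   0.081] rF 0.05 r_tool [36.9  0.7] j6 0.39 j5 1.24
```

```bash
python3 -m pendant '{"dp":[[-0.0002,0.0036,0],[-0.0007,0.0072,0],[-0.0016,0.0106,0],[-0.0028,0.014,0]],"rotation":[[0,0,0.1],[0,0,0.2],[0,0,0.3],[0,0,0.4]]}';python3 tq.py
```

```text
time: 11.68
tool_pos: [566.0, 123.5, 194.4]
tcp_rot: [-3.14, 0.002, 0.875]
contact_force: [-2.3, -0.1, -1.1]
grip_width: 23.7
finger_force: 1.0
Ftool [-1.6 -1.7  1.1] M [-0.006  0.333  0.043] rF 0.062 r_tool [37.3  0.1] j6 0.78 j5 1.26
```

```bash
python3 -m pendant '{"dp":[[-0.0001,0.0024,0],[-0.0003,0.0048,0],[-0.0007,0.0072,0]],"rotation":[[0,0,0.067],[0,0,0.133],[0,0,0.2]]}';python3 tq.py
```

```text
time: 12.05
tool_pos: [571.1, 118.5, 194.4]
tcp_rot: [-3.14, 0.002, 0.676]
contact_force: [-2.1, 0.8, -1.1]
grip_width: 24.0
finger_force: 1.0
Ftool [-1.2 -1.9  1.1] M [0.051 0.365 0.057] rF 0.072 r_tool [37.4 -0.1] j6 0.97 j5 1.26
```

```bash
python3 -m pendant '{"dp":[[-0.0001,0.0024,0],[-0.0003,0.0048,0],[-0.0007,0.0072,0]],"rotation":[[0,0,0.067],[0,0,0.133],[0,0,0.2]]}';python3 tq.py
```

```text
time: 12.42
tool_pos: [575.1, 112.6, 194.5]
tcp_rot: [-3.14, 0.002, 0.476]
contact_force: [-2.3, 1.8, -0.7]
grip_width: 24.0
finger_force: 1.0
Ftool [-1.3 -2.7  0.7] M [0.16  0.314 0.029] rF 0.101 r_tool [37.5 -0.5] j6 1.16 j5 1.27
```

```bash
python3 -m pendant '{"dp":[[-0.0001,0.0024,0],[-0.0003,0.0048,0],[-0.0007,0.0072,0]],"rotation":[[0,0,0.067],[0,0,0.133],[0,0,0.2]]}';python3 tq.py
```

```text
time: 12.8
tool_pos: [577.9, 106.0, 194.5]
tcp_rot: [-3.141, 0.002, 0.276]
contact_force: [-1.2, 1.2, -1.3]
grip_width: 24.0
finger_force: 1.0
Ftool [-0.8 -1.4  1.3] M [0.261 0.258 0.012] rF 0.055 r_tool [37.5 -0.8] j6 1.35 j5 1.27
```

```bash
python3 -m pendant '{"dp":[[-0.0001,0.0024,0],[-0.0003,0.0048,0],[-0.0007,0.0072,0]],"rotation":[[0,0,0.067],[0,0,0.133],[0,0,0.2]]}';python3 tq.py
```

```text
time: 13.18
tool_pos: [579.3, 98.9, 194.5]
tcp_rot: [-3.141, 0.001, 0.076]
contact_force: [-2.0, 1.4, -1.1]
grip_width: 24.1
finger_force: 1.0
Ftool [-1.9 -1.6  1.1] M [0.28  0.242 0.019] rF 0.061 r_tool [37.4 -1.1] j6 1.53 j5 1.27
```

```bash
python3 -m pendant '{"dp":[[-0.0001,0.0018,0],[-0.0003,0.0036,0],[-0.0005,0.0054,0]],"rotation":[[0,0,0.05],[0,0,0.1],[0,0,0.15]]}';python3 tq.py
```

```text
time: 13.55
tool_pos: [579.3, 93.5, 194.6]
tcp_rot: [-3.141, 0.001, -0.074]
contact_force: [-1.1, 2.0, -0.7]
grip_width: 24.1
finger_force: 1.0
Ftool [-1.3 -1.9  0.7] M [0.336 0.231 0.048] rF 0.073 r_tool [37.3 -1.3] j6 1.67 j5 1.27
```

```bash
python3 -m pendant '{"dp":[[-0.0001,0.0024,0],[-0.0003,0.0048,0],[-0.0007,0.0072,0]],"rotation":[[0,0,0.067],[0,0,0.133],[0,0,0.2]]}';python3 tq.py
```

```text
time: 13.92
tool_pos: [578.2, 86.5, 194.6]
tcp_rot: [-3.141, 0.001, -0.274]
contact_force: [0.0, 1.9, -1.3]
grip_width: 24.0
finger_force: 1.0
Ftool [-0.5 -1.8  1.3] M [0.364 0.119 0.074] rF 0.068 r_tool [37.1 -1.6] j6 1.86 j5 1.26
```

```bash
python3 -m pendant '{"dp":[[-0.0001,0.0018,0],[-0.0003,0.0036,0],[-0.0005,0.0054,0]],"rotation":[[0,0,0.05],[0,0,0.1],[0,0,0.15]]}';python3 tq.py
```

```text
time: 14.3
tool_pos: [576.4, 81.4, 194.6]
tcp_rot: [-3.141, 0.001, -0.424]
contact_force: [-0.3, 2.6, -1.2]
grip_width: 23.9
finger_force: 1.0
Ftool [-1.3 -2.3  1.2] M [0.454 0.091 0.011] rF 0.086 r_tool [36.9 -1.7] j6 2.0 j5 1.26
```

```bash
python3 -m pendant '{"dp":[[-0.0001,0.0024,0],[-0.0003,0.0048,0],[-0.0007,0.0072,0]],"rotation":[[0,0,0.067],[0,0,0.133],[0,0,0.2]]}';python3 tq.py
```

```text
time: 14.68
tool_pos: [572.9, 75.1, 194.7]
tcp_rot: [-3.141, 0.001, -0.624]
contact_force: [-0.1, 2.4, -1.4]
grip_width: 24.2
finger_force: 1.0
Ftool [-1.5 -1.9  1.4] M [ 0.434  0.009 -0.015] rF 0.072 r_tool [36.7 -1.9] j6 2.19 j5 1.25
```

```bash
python3 -m pendant '{"dp":[[-0.0001,0.0018,0],[-0.0003,0.0036,0],[-0.0005,0.0054,0]],"rotation":[[0,0,0.05],[0,0,0.1],[0,0,0.15]]}';python3 tq.py
```

```text
time: 15.05
tool_pos: [569.5, 71.0, 194.7]
tcp_rot: [-3.141, 0.0, -0.774]
contact_force: [0.8, 2.2, -1.9]
grip_width: 24.0
finger_force: 1.0
Ftool [-1.  -2.1  1.9] M [ 0.424 -0.115  0.052] rF 0.08 r_tool [36.5 -2. ] j6 2.33 j5 1.25
```

```bash
python3 -m pendant '{"dp":[[-0.0001,0.0024,0],[-0.0003,0.0048,0],[-0.0007,0.0072,0]],"rotation":[[0,0,0.067],[0,0,0.133],[0,0,0.2]]}';python3 tq.py
```

```text
time: 15.42
tool_pos: [564.2, 66.5, 194.6]
tcp_rot: [-3.141, 0.001, -0.974]
contact_force: [1.9, 3.1, -2.7]
grip_width: 23.8
finger_force: 1.8
Ftool [-1.5 -3.3  2.7] M [ 0.636 -0.325  0.041] rF 0.122 r_tool [36.1 -2.3] j6 2.53 j5 1.24
```

```bash
python3 -m pendant '{"dp":[[-0.0001,0.0018,0],[-0.0003,0.0036,0],[-0.0005,0.0054,0]],"rotation":[[0,0,0.05],[0,0,0.1],[0,0,0.15]]}';python3 tq.py
```

```text
time: 15.8
tool_pos: [559.8, 63.9, 194.5]
tcp_rot: [-3.14, 0.0, -1.124]
contact_force: [3.5, 2.3, -4.3]
grip_width: 23.9
finger_force: 2.5
Ftool [-0.5 -4.2  4.3] M [ 0.631 -0.564  0.061] rF 0.15 r_tool [35.8 -2.6] j6 2.67 j5 1.23
```

Contact has begun: the torque estimate rF+Mz went from 0.11 when free to 0.16 and then 0.21. J6 is nearing its limit, so from here the tool yaw will lag the orbit a little.

```bash
python3 -m pendant '{"dp":[[0,0.0018,0],[-0.0001,0.0036,0],[-0.0003,0.0054,0]],"rotation":[[0,0,0.03],[0,0,0.06],[0,0,0.09]]}';python3 tq.py
```

```text
time: 16.18
tool_pos: [555.4, 61.5, 194.5]
tcp_rot: [-3.139, -0.0, -1.213]
contact_force: [6.2, 1.7, -5.7]
grip_width: 24.2
finger_force: 3.5
Ftool [ 0.6 -6.3  5.7] M [ 0.417 -0.997  0.053] rF 0.229 r_tool [36.1 -0.8] j6 2.76 j5 1.23
```

```bash
python3 -m pendant '{"dp":[[0,0.0018,0],[-0.0001,0.0036,0],[-0.0003,0.0054,0]],"rotation":[[0,0,0.03],[0,0,0.06],[0,0,0.09]]}';python3 tq.py
```

```text
time: 16.55
tool_pos: [550.7, 59.6, 194.5]
tcp_rot: [-3.138, -0.001, -1.303]
contact_force: [8.4, 0.3, -7.1]
grip_width: 23.8
finger_force: 4.4
Ftool [ 1.9 -8.2  7.1] M [ 0.339 -1.293  0.077] rF 0.3 r_tool [36.4  0.9] j6 2.84 j5 1.22
```

```bash
python3 -m pendant '{"dp":[[0,0.0015,0],[-0.0001,0.003,0],[-0.0002,0.0045,0]],"rotation":[[0,0,0.02],[0,0,0.04],[0,0,0.06]]}';python3 tq.py
```

```text
time: 16.92
tool_pos: [547.3, 58.6, 194.5]
tcp_rot: [-3.136, -0.001, -1.363]
contact_force: [12.9, 2.6, -11.0]
grip_width: 24.3
finger_force: 6.5
Ftool [  0.1 -13.1  11.1] M [ 0.331 -1.913 -0.079] rF 0.482 r_tool [36.7  2.3] j6 2.9 j5 1.21
```

```bash
python3 -m pendant '{"dp":[[0,0.001,0],[0,0.0019,0]],"rotation":[[0,0,0.026],[0,0,0.052]]}';python3 tq.py
```

```text
time: 17.18
tool_pos: [545.5, 58.4, 194.5]
tcp_rot: [-3.136, -0.0, -1.415]
contact_force: [12.7, 3.0, -10.5]
grip_width: 24.3
finger_force: 6.2
Ftool [ -1.  -13.   10.6] M [ 0.503 -1.758  0.028] rF 0.477 r_tool [36.7  2.2] j6 2.95 j5 1.21
```

```bash
python3 -m pendant '{"dp":[[0,0.001,0],[0,0.0016,0]],"rotation":[[0,0,0.026],[0,0,0.045]]}';python3 tq.py
```

```text
time: 17.42
tool_pos: [543.8, 58.3, 194.5]
tcp_rot: [-3.136, 0.0, -1.46]
contact_force: [11.8, 2.3, -10.0]
grip_width: 24.2
finger_force: 6.0
Ftool [ -1.  -11.9  10.1] M [ 0.561 -1.715 -0.033] rF 0.437 r_tool [36.7  2.2] j6 3.0 j5 1.21
```

The torque is roughly 0.45 N m, but the contact point wanders along the pad and J6 is at 3.0. I'll let go, lift, turn the tool half a turn back and regrasp to finish cleanly.

```bash
python3 -m pendant '{"dp":[[0,-0.002,0],[0,-0.002,0],[0,-0.002,-0.02],[0,-0.002,-0.07],[0,-0.002,-0.07],[0,-0.002,-0.07],[0,-0.002,-0.07],[0,-0.002,-0.07]],"rotation":[[0,0,0],[0,0,0],[0,0,0],[0,0,0],[0,0,-0.18],[0,0,-0.36],[0,0,-0.54],[0,0,-0.72]]}' 0.045;
python3 -m pendant '{"dp":[[0,0,0],[0,0,0],[0,0,0],[0,0,0],[0,0,0],[0,0,0],[0,0,0],[0,0,0]],"rotation":[[0,0,-0.18],[0,0,-0.36],[0,0,-0.54],[0,0,-0.72],[0,0,-0.9],[0,0,-1.08],[0,0,-1.26],[0,0,-1.44]]}'
python3 -m pendant '{"dp":[[0,0,0],[0,0,0],[0,0,0],[0,0,0],[0,0,0],[0,0,0],[0,0,0]],"rotation":[[0,0,-0.18],[0,0,-0.36],[0,0,-0.54],[0,0,-0.72],[0,0,-0.9],[0,0,-0.98],[0,0,-0.98]]}'
python3 - <<'E'
from plant import get_obs,vision
from h import *
import cv2
o=get_obs();c=vision.capture("wrist");cv2.imwrite("pics/w5.png",cv2.resize(c["pixels"][:,:,::-1],None,fx=1.5,fy=1.5))
np.savez("w5.npz",**o)
print(o["tool_pos"],o["tcp_rot"],o["joint_positions"],o["contact_force"],o["moment"])
E
```

```text
time: 18.42
tool_pos: [542.9, 58.0, 265.0]
tcp_rot: [3.141, -0.0, -0.733]
contact_force: [-0.2, 0.5, -0.9]
grip_width: 45.0
finger_force: 0.0
time: 19.42
tool_pos: [542.9, 58.0, 265.0]
tcp_rot: [3.142, 0.0, 0.707]
contact_force: [-1.1, 0.2, 0.4]
grip_width: 45.0
finger_force: 0.0
time: 20.3
tool_pos: [542.9, 58.0, 264.9]
tcp_rot: [-3.141, 0.0, 1.68]
contact_force: [0.1, -0.3, -0.8]
grip_width: 44.8
finger_force: 0.0
[542.93947822  57.99695604 264.89876938] [-3.14145500e+00  2.13287599e-04  1.68003829e+00] [-3.38275902e-02  3.54762015e-01  1.39847373e+00 -2.34624068e-04
  1.38846274e+00 -1.43026982e-01] [ 0.06868179 -0.34235015 -0.82082018] [-0.03565926 -0.06357817  0.01629088]
```

View pics/w5.png

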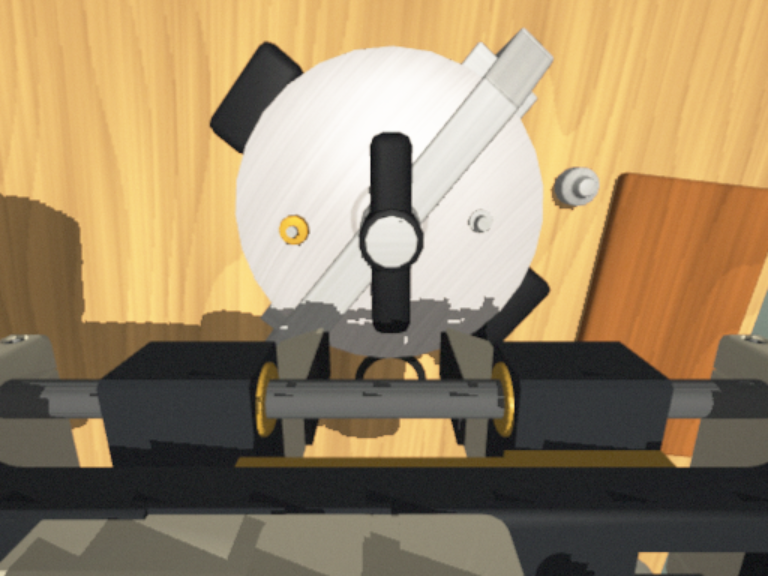

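The picture shows the wing vertical at x ≈ 391 (rows 133–330), so it lies along the tool x axis at yaw 1.68. The bar is still over the lug. I'll descend with a +3 mm y shift.

```bash
python3 -m pendant '{"dp":[[0,0.003,0.03],[0,0.003,0.06],[0,0.003,0.072],[0,0.003,0.072]],"rotation":[[0,0,0],[0,0,0],[0,0,0],[0,0,0]]}'; python3 -m pendant '{"dp":[[0,0,0],[0,0,0],[0,0,0],[0,-0.001,0],[0,-0.002,0],[0,-0.003,0]],"rotation":[[0,0,0],[0,0,0],[0,0,0],[0,0,0],[0,0,0],[0,0,0.01]]}' 0.024; python3 tq.py
```

```text
time: 20.85
tool_pos: [546.0, 58.4, 192.5]
tcp_rot: [-3.141, -0.0, 1.68]
contact_force: [-0.1, 0.3, 0.2]
grip_width: 44.9
finger_force: 0.0
time: 21.6
tool_pos: [544.0, 58.3, 192.8]
tcp_rot: [3.139, -0.0, 1.67]
contact_force: [5.4, 1.1, -3.0]
grip_width: 24.0
finger_force: 3.1
Ftool [0.6 5.5 3. ] M [ 0.305 -1.037  0.08 ] rF 0.2 r_tool [-36.8  -1.6] j6 -0.13 j5 1.21
```

```bash
python3 -m pendant '{"dp":[[0,-0.001,0],[0,-0.002,0],[0,-0.003,0]],"rotation":[[0,0,0.02],[0,0,0.035],[0,0,0.05]]}';python3 tq.py
```

```text
time: 21.98
tool_pos: [542.5, 58.3, 192.8]
tcp_rot: [3.136, -0.001, 1.62]
contact_force: [10.8, 3.6, -5.1]
grip_width: 23.5
finger_force: 5.2
Ftool [ 3.1 10.9  5.1] M [ 0.471 -1.662  0.085] rF 0.397 r_tool [-36.7  -1.3] j6 -0.08 j5 1.21
```

```bash
python3 -m pendant '{"dp":[[0,-0.0008,0],[0.0001,-0.0016,0]],"rotation":[[0,0,0.02],[0,0,0.04]]}';python3 tq.py
```

```text
time: 22.22
tool_pos: [541.0, 58.3, 192.8]
tcp_rot: [3.136, -0.001, 1.58]
contact_force: [11.1, 3.0, -5.7]
grip_width: 24.0
finger_force: 5.6
Ftool [ 2.9 11.1  5.8] M [ 0.456 -1.738  0.087] rF 0.403 r_tool [-36.7  -1.3] j6 -0.04 j5 1.2
```

```bash
python3 -m pendant '{"dp":[[0,-0.0006,0],[0.0001,-0.0012,0]],"rotation":[[0,0,0.015],[0,0,0.03]]}';python3 tq.py
```

```text
time: 22.48
tool_pos: [540.0, 58.4, 192.8]
tcp_rot: [3.136, -0.001, 1.55]
contact_force: [10.5, 3.2, -6.6]
grip_width: 23.9
finger_force: 5.6
Ftool [ 3.4 10.4  6.7] M [ 0.366 -1.76   0.111] rF 0.379 r_tool [-36.6  -1.3] j6 -0.01 j5 1.2
```

```bash
python3 -m pendant '{"dp":[[0,-0.0006,0],[0.0001,-0.0012,0]],"rotation":[[0,0,0.015],[0,0,0.03]]}';python3 tq.py
```

```text
time: 22.72
tool_pos: [538.9, 58.5, 192.7]
tcp_rot: [3.136, -0.001, 1.52]
contact_force: [11.1, 2.6, -7.7]
grip_width: 24.4
finger_force: 5.9
Ftool [ 3.1 11.   7.8] M [ 0.47  -1.872  0.065] rF 0.399 r_tool [-36.6  -1.3] j6 0.02 j5 1.2
```

```bash
python3 -m pendant '{"dp":[[0,-0.0006,0]],"rotation":[[0,0,0.015]]}';python3 tq.py
```

```text
time: 22.85
tool_pos: [538.3, 58.5, 192.8]
tcp_rot: [3.136, -0.001, 1.505]
contact_force: [11.6, 2.1, -7.1]
grip_width: 23.8
finger_force: 6.0
Ftool [ 2.8 11.4  7.1] M [ 0.454 -1.895  0.106] rF 0.416 r_tool [-36.6  -1.3] j6 0.03 j5 1.2
```

```bash
python3 -m pendant '{"dp":[[0,-0.0006,0],[0.0001,-0.0014,0]],"rotation":[[0,0,0.015],[0,0,0.035]]}';python3 tq.py
```

```text
time: 23.1
tool_pos: [537.0, 58.7, 192.8]
tcp_rot: [3.135, -0.002, 1.47]
contact_force: [12.6, 3.2, -6.8]
grip_width: 24.1
finger_force: 6.1
Ftool [ 4.4 12.2  6.9] M [ 0.453 -1.919  0.133] rF 0.441 r_tool [-36.6  -1.3] j6 0.07 j5 1.2
```

The torque is about 0.55 N m while turning, so it is snug. Now I'll release and lift clear.

```bash
python3 -m pendant '{"dp":[[0,0.002,0],[0,0.003,0],[0,0.003,-0.01],[0,0.003,-0.06],[0,0.003,-0.11],[-0.0,0.003,-0.15],[0,0.003,-0.15],[0,0.003,-0.15]],"rotation":[[0,0,0],[0,0,0],[0,0,0],[0,0,0],[0,0,0],[0,0,0],[0,0,0],[0,0,0]]}' 0.045
python3 - <<'E'
from plant import get_obs,vision
import cv2
c=vision.capture("wrist");cv2.imwrite("pics/w6.png",c["pixels"][:,:,::-1])
E
```

```text
time: 24.1
tool_pos: [536.7, 57.9, 342.3]
tcp_rot: [-3.141, 0.0, 1.471]
contact_force: [-0.6, -0.8, -0.7]
grip_width: 45.1
finger_force: 0.0
```

View pics/w6.png

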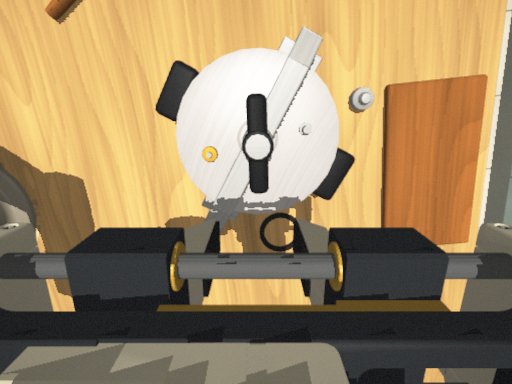

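The picture shows the bar end at (307,45) over its lug at (300,52). The wing is at (258,145), clear of the gripper, and the ring and weight are undisturbed.

```bash
python3 -c "
from plant import workorder
print(workorder.close_job())"
```

```text
the job is handed in; nothing more can be done
None
```

The yoke is home against its stops, the screw is snugged to about 0.55 N m (estimated from the wrist force while turning), the gripper is clear of everything, and the job was handed in at about 24 s.

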